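# Clamp a sharpening stone with a torque-limiting knob

### The job

Fit the sharpening stone lengthwise into the stone holder from its open front and push it home gently against the sprung rubber end stop. Then tighten the red clamp knob clockwise until its torque limiter slips: stop after one click, two at the most, and leave the stone clamped. Do not disturb the other things on the bench.

Things in the scene. Friction and masses are not known exactly. Their poses are not given: they have to be found in the camera images.
- stone: Loose two-layer sharpening stone, orange-brown above and dark grey below, 150 x 50 x 25 mm (its x, y, z), 0.25 to 0.5 kg. Origin: centre of its underside; x runs along its length. Its two ends are alike. It starts flat on the cream towel (left) or the dark mat (right), both 3 mm thick.
- holder: Grey stone holder screwed to the bench (cannot move). Origin: on the bench straight below the clamp screw; z up, +x from its open front to the end stop, y across. Its bed is a flat plate, top at z = 16 mm, x = -90 to +55 mm, 96 mm wide. Over it a bridge (x -18 to +18 mm, y -47 to +47 mm, z 64 to 84 mm) carries the clamp screw. The stone passes under the bridge.
- home (a point): Where the centre of the stone's underside is when it is home: on the bed (z = 16 mm) at holder x = -40 mm, y = 0, axes as the holder's. The home stone lies along x and sticks out to holder x = -115 mm.
- mouth (a point): Start of the guide rails on the bed (z = 16 mm), at holder x = -57 mm, y = 0. Two aluminium rails, 10 mm high and 56 mm apart inside, run from holder x = -25 to +40 mm; before them, x = -57 to -25 mm, the mouth flares to 79 mm wide.
- end_stop: Black rubber end stop, 36 mm wide, 18 mm high; origin: middle of its face, which meets the stone's far end, at holder x = 35 mm, z = 30 mm when free. It is sprung: it starts to yield at about 2 N, gives 2.5 N per mm more, and is solid after 6 mm (17 N).
- clamp_pad: Round black rubber clamp pad under the bridge, 26 mm diameter; origin: centre of its underside. It goes straight down 3 mm for each radian that the screw is turned clockwise (seen from above) and does not rotate. At the start it is 4.9 to 8.2 mm above where the top of the stone (z = 41 mm) will be. The screw stays where it is left.
- knob_grip (a point): On the axis of the red knob, 118 mm above the bench: the TCP's place to grip, pointing down. Hexagonal prism, 38 mm across flats, z 96.5 to 123 mm, on a black skirt of 52 mm diameter (z 86 to 96 mm; keep fingertips above it). The point's x axis (white mark) is square to a flat: close the fingers along it or at multiples of 60 degrees to it. The knob keeps its height when turned.
- knob (a joint): Slip of the knob on its screw, rad: 0 at the start and while both turn together; grows as the knob slips clockwise (seen from above), 0.57 to a click; clicks 1, 2, 3 fall at about 0.3, 0.87, 1.44. Turning the screw free takes about 0.09 N m; with the pad pressing on the stone the torque climbs to 0.2 to 0.25 N m, then the clutch slips and the torque drops at each click.
- soap_block: Bystander: light green block of polishing compound, 51 x 106 x 45 mm, lying flat; origin: centre of its underside, its y along its length. It and the stone lie one to the left and one to the right of the holder, either way round.
- dropper: Bystander: small white dropper bottle with red tip, 31 mm diameter, 89 mm tall, standing; origin: centre of its underside.
- gauge_cube: Bystander: dark grey digital angle cube with a small display, 32 x 55 x 55 mm, standing; origin: centre of its underside.

How it is judged:
By the outcome, as a careful person would: the job done as asked, in the order asked, and still so for the second after the job is handed in, with the robot touching nothing.
It also fails if it takes over 72 s, if anything falls off the work surface, if the arm or the gripper's body presses on something with over 40 N, if the wrist force passes 120 N, or if a joint passes its speed limit or range.

### The arm

A 6-joint arm with a two-finger parallel gripper is mounted at the origin on a cart in front of the work surface, level with it; the furniture and walls round the work are solid. World frame = base frame: x ahead of the robot, y to its left, z up, the work surface at z = 0. Lengths are in m, angles in rad, forces in N, time in s.
With the tool pointing down it reaches from about 0.35 to 0.725 m from the base axis. Payload 4.3 kg.
Tool frame: the origin (TCP) lies between the finger pads, 19 mm behind the fingertips; this is the grasp point; z points along the fingers, y is the line along which they close (so a half turn about z gives the same grasp; the last joint's range is limited). The gripper opens to 85 mm and grips with 20 to 120 N. Pads are 22 mm wide; open, the fingers measure 114 mm over their backs; the gripper's body (76 mm by 85 mm) begins 54 mm behind the grasp point. The pads swing forward as they close: fully open they stand 13 mm farther back than shut.
Start: joints at [1.09, 0.377, 0.081, 1.274, 0, 1.46], TCP at [0.208, 0.536, 0.25] pointing down, gripper open.
Joint ranges: [-2.72, 2.72], [-0.84, 1.66], [-1.02, 1.22], [-1.77, 2.12], [-1.37, 1.28], [-3.14, 3.14]. Speed limits (rad/s): [2.57, 2.57, 3.14, 3.14, 3.14, 3.14].

### API

Orientations are given as a rotation vector (axis times angle).
In Python, from station import manip gives the robot as it stands.
- The arm moves only by the tool move_arm, never from a script. Its argument "targets" is a list of rows, each a list of 3 entries, a list of its own where there are three numbers: the shift along the tool's x, y, z in cm, then the turn about the tool's z in rad, then the closure, from -1 (fully open) to 1 (shut). A call has 1 to 5 rows; each row shifts and turns the commanded pose from where the row before left it, along the tool's axes as they then stand; what a row does not reach is not made up. A row lasts 1/8 s, in which the tool goes at most 62.5 mm and 10.7 degrees, less where a joint would pass 70% of its speed; a pose out of reach is approached as far as the arm can. A call is refused whole if a number of a shift passes 6.25 or a number of a turn 0.188, either way. A call with a gripper value outside its range is refused whole. The fingers move at their own pace and stop on an object; the grip force is fixed at half the most. Time passes only in rows, so rows that do not move let the fingers close. It gives the time, the measured TCP pose, the force, the opening and the grip force at its end, in the units of the state.
- manip.get_state(): the state, without advancing time (a new reading comes with each control period).
- manip.grab_frame(name): name is "side" or "top" or "wrist"; returns the picture (480x640x3 uint8, red, green, blue); there is no depth.
- manip.get_calibration(name): a dict with "fx", "fy", "cx", "cy" (pixels), "R" (3x3) and "t" (3): a world point X has camera coordinates R X + t; the wrist camera has in their place "tool_from_camera" (4x4, takes a point from camera to tool coordinates, whose origin is the TCP and whose axes are the flange's). Camera axes: x right, y down, z forward; pixel columns grow to the right and rows downward; lengths in m; the calibration is good to about 2 mm. The wrist camera is an equidistant fisheye: a pixel r from the principal point sees the ray r / f radians off the axis. A picture is of the moment at which its call begins: read the wrist's pose just before it. get_calibration takes no time and is no camera call.
- manip.hand_in(): hands the job in; it is judged then, once.
The state is a dict: "t": time; "joint_pos": joint angles; "qd": joint speeds; "effort": joint torques, N m; "ee_pos": TCP position; "ee_rot": TCP orientation; "ft_force": force on the tool from outside, world axes, zero at the start; "wrist_torque": the same for the moment, N m; "grip_width": finger opening in m; "grasp_force": force on a finger pad.
Only numpy, scipy, OpenCV 4.12 (cv2) and the standard library are available. Lean on these libraries where they do the work, as an engineer would, in place of code of your own. Each camera call takes 0.05 s, during which the arm holds its last target. There are 200 camera calls.

## Working session

There is one attempt and no reset: what is moved stays moved. The work goes in short steps, Python scripts to look and compute and a tool call to move; the robot and the scene stay as the last step left them, time stands still between calls to the robot, and variables do not carry over. Pictures are saved under pics/ and viewed, at most 10 in all, crops included, and the job is handed in when it is done.

Besides the shell and the picture viewer there is one more tool, called as name([rows], argument=value, ...), one row to a line, values as JSON. move_arm: Moves the arm, as the interface text tells. Its arguments: {"type":"object","properties":{"targets":{"type":"array"}},"required":["targets"]}

```bash
mkdir -p pics; ls
python3 - <<'E'
from station import manip
import cv2,numpy as np
s=manip.get_state();print(s)
for n in("top","side","wrist"):
    f=manip.grab_frame(n);cv2.imwrite(f"pics/{n}0.png",f[:,:,::-1]);print(n,manip.get_calibration(n))
E
```

```text
pics
{'t': 0.0, 'joint_pos': array([1.08974029e+00, 3.78106184e-01, 7.96389706e-02, 1.27441219e+00,
       1.09467344e-05, 1.46053702e+00]), 'qd': array([-1.24342301e-03,  8.53142704e-04, -2.87745579e-03,  8.38732071e-04,
       -6.09301384e-06, -2.63197159e-04]), 'effort': array([-3.77961242e-04, -4.63602555e+01,  2.69875842e+01,  2.07887072e-02,
       -2.16547778e-04, -5.80223656e-06]), 'ee_pos': array([0.20803783, 0.53538314, 0.24904129]), 'ee_rot': array([-0.57900109, -3.08714649,  0.00312449]), 'ft_force': array([-0.17872235,  0.77269512, -0.20266979]), 'wrist_torque': array([-0.03753588, -0.04940584,  0.0109783 ]), 'grasp_force': 0.0, 'grip_width': 0.08556991094077464}
top {'fx': 590.8089338571565, 'fy': 590.8089338571565, 'cx': 319.0325629575397, 'cy': 248.89684855773626, 'R': array([[-0.02928264, -0.99947069,  0.01417304],
       [-0.99586946,  0.02795212, -0.08638685],
       [ 0.08594496, -0.01664414, -0.99616085]]), 't': array([0.01256967, 0.63786713, 1.36950658])}
side {'fx': 510.48069634810133, 'fy': 510.48069634810133, 'cx': 318.3951710627405, 'cy': 236.728807676115, 'R': array([[-0.98515346, -0.17095944,  0.01566948],
       [-0.1240326 ,  0.64567757, -0.75346956],
       [ 0.1186953 , -0.74422667, -0.65729604]]), 't': array([0.59523636, 0.14844135, 1.04069398])}
wrist {'fx': 371.64829954431775, 'fy': 371.64829954431775, 'cx': 313.63785569609394, 'cy': 240.46819950188637, 'tool_from_camera': array([[ 3.87577150e-04, -9.64804946e-01, -2.62966283e-01,
         6.62836854e-02],
       [ 9.99999482e-01,  1.26331818e-04,  1.01036294e-03,
        -7.21956330e-05],
       [-9.41582151e-04, -2.62966538e-01,  9.64804495e-01,
        -1.24130158e-01],
       [ 0.00000000e+00,  0.00000000e+00,  0.00000000e+00,
         1.00000000e+00]])}
```

View pics/top0.png

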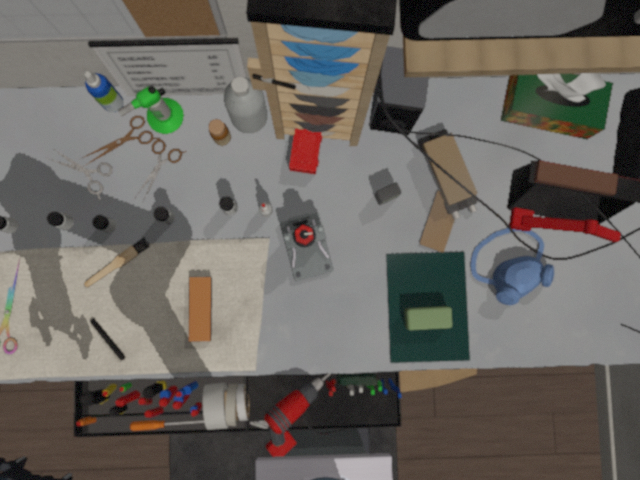

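View pics/side0.png

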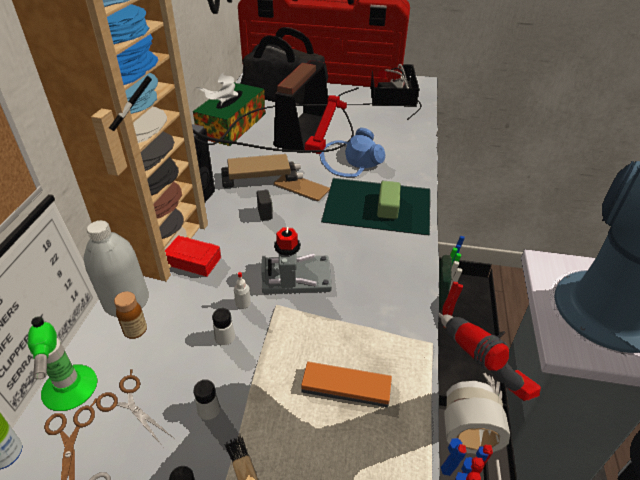

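The top view shows the orange stone on the towel at about (200,309). The holder is at (308,248) with its red knob at (304,235) and its open front towards the robot. The soap is on the mat at right, and the dropper is at (265,207), just left of the holder.

```bash
cat > h.py <<'E'
from station import manip
import cv2,numpy as np
from scipy.spatial.transform import Rotation as Ro
def ray(n,uv,st=None):
    c=manip.get_calibration(n);uv=np.atleast_2d(uv).astype(float)
    d=np.c_[(uv[:,0]-c['cx'])/c['fx'],(uv[:,1]-c['cy'])/c['fy']]
    if n=='wrist':
        r=np.linalg.norm(d,axis=1)+1e-9
        d=np.c_[d*(np.sin(r)/r)[:,None],np.cos(r)]
        T=c['tool_from_camera'];R=Ro.from_rotvec(st['ee_rot']).as_matrix()
        return R@T[:3,3]+st['ee_pos'],(d@T[:3,:3].T)@R.T
    d=np.c_[d,np.ones(len(d))]
    return -c['R'].T@c['t'],d@c['R']
def onplane(n,uv,z,st=None):
    o,d=ray(n,uv,st);return o+d*((z-o[2])/d[:,2])[:,None]
def mask(f,lo,hi):
    return cv2.inRange(cv2.cvtColor(f,cv2.COLOR_RGB2HSV),lo,hi)
def big(m):
    return max(cv2.findContours(m,cv2.RETR_EXTERNAL,cv2.CHAIN_APPROX_NONE)[0],key=cv2.contourArea)
def rect(n,c,z,st=None):
    p=onplane(n,c.reshape(-1,2),z,st)[:,:2]*1000
    return cv2.minAreaRect(p.astype(np.float32))
E
python3 - <<'E'
from h import *
f=cv2.imread('pics/top0.png')[:,:,::-1].copy()
def roi(m,x0,y0,x1,y1):
    o=np.zeros_like(m);o[y0:y1,x0:x1]=m[y0:y1,x0:x1];return o
print('stone',rect('top',big(roi(mask(f,(5,120,80),(16,255,255)),170,260,230,360)),.028))
k=big(roi(mask(f,(0,120,60),(4,255,255))|mask(f,(174,120,60),(180,255,255)),285,215,330,260))
print('knob',rect('top',k,.123),cv2.boundingRect(k))
print('soap',rect('top',big(roi(mask(f,(35,60,80),(50,255,255)),390,290,470,345)),.045))
c=f[195:295,255:345];cv2.imwrite('pics/c.png',cv2.resize(c,None,fx=6,fy=6,interpolation=cv2.INTER_CUBIC)[:,:,::-1])
E
```

```text
stone ((505.550537109375, 277.6081237792969), (48.95241928100586, 148.7401885986328), 89.23299407958984)
knob ((663.154052734375, 29.724681854248047), (42.25165557861328, 43.803504943847656), 43.544132232666016) (294, 224, 20, 21)
soap ((468.44927978515625, -256.1019287109375), (49.40536880493164, 103.83487701416016), 1.1507388353347778)
```

View pics/c.png

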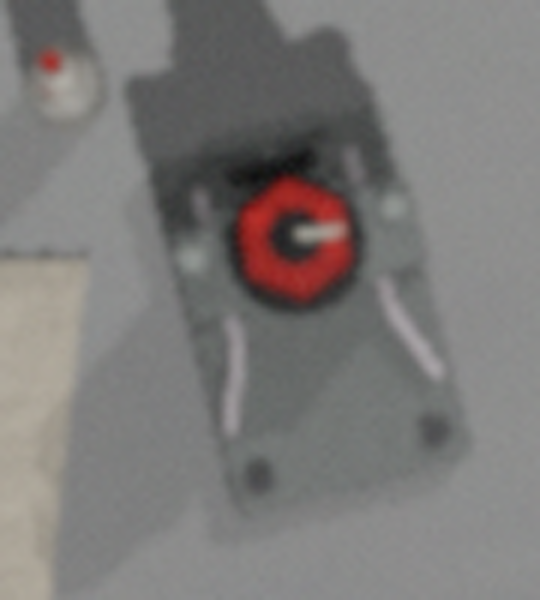

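The crop shows the holder yawed: left edge (130,90)–(240,510), right edge (375,90)–(465,450), bridge bolts (190,258) and (395,205). The knob is at (297,240) with its mark pointing right.

Run:
```python
from h import *
P=lambda L,z:onplane('top',np.array(L)/6+[255-.4,195-.4],z)
a=P([(130,90),(240,510),(375,90),(465,450)],.016);print(a)
for i in(0,2):
    d=a[i]-a[i+1];print(np.degrees(np.arctan2(d[1],d[0])))
b=P([(190,258),(395,205)],.086);d=b[0]-b[1];print('bolts',b.mean(0),np.degrees(np.arctan2(d[1],d[0]))-90)
k=P([(297,240),(345,231)],.123);print('knob',k,k[1]-k[0])
s=manip.get_state();R=Ro.from_rotvec(s['ee_rot']).as_matrix()
# stone pick: grip 40 mm behind centre (towards robot)
g=np.array([505.5-40,277.6+.5,0])/1000
for z in(.12,):
    t=np.r_[g[:2],z];print('shift tool cm',R.T@(t-s['ee_pos'])*100)
print('tool x yaw',np.degrees(np.arctan2(R[1,0],R[0,0])))
```

```text
[[ 0.73628211  0.09373182  0.016     ]
 [ 0.56751295  0.05416263  0.016     ]
 [ 0.73363093 -0.00405431  0.016     ]
 [ 0.58869792 -0.03553119  0.016     ]]
13.195090321117355
12.253338141609945
bolts [0.6697096 0.0297454 0.086    ] 13.000327084480318
knob [[0.66229799 0.02787793 0.123     ]
 [0.66513767 0.0101422  0.123     ]] [ 0.00283968 -0.01773572  0.        ]
shift tool cm [-33.31746922 -14.64670006  12.94305197]
tool x yaw 158.75600631692535
```

move_arm([
  [[0,0,0],-0.178,-1],
  [[0,0,0],-0.178,-1],
  [[-4,-4,0],0,-1],
  [[-4,-4,0],0,-1],
  [[-4,-4,0],0,-1],
])

```text
t: 0.78
ee_pos: [0.3273, 0.4129, 0.2497]
ee_rot: [-0.022, -3.141, 0.0]
ft_force: [-0.2, 0.3, 0.2]
grip_width: 0.0854
grasp_force: 0.0
```

move_arm([
  [[-4,-4,0],0,-1],
  [[-4,-4,0],0,-1],
  [[-4,-4,2],0,-1],
  [[-2,-1.3,4],0,-1],
  [[0,0,4],0,-1],
])

```text
t: 1.4
ee_pos: [0.4666, 0.2777, 0.149]
ee_rot: [0.029, 3.14, 0.001]
ft_force: [0.2, 0.4, 0.4]
grip_width: 0.0852
grasp_force: 0.0
```

```bash
cat > st.py <<'E'
from h import *
def yaw(s):
    R=Ro.from_rotvec(s['ee_rot']).as_matrix();return R,np.degrees(np.arctan2(R[1,0],R[0,0]))
def rep(t=None,ty=None):
    s=manip.get_state();R,y=yaw(s);print('t',s['t'],s['ee_pos'].round(4),'yaw',round(y,2),'tilt',R[2].round(3),'F',s['ft_force'].round(1),'M',s['wrist_torque'].round(2),'w',round(s['grip_width'],4),'q6',s['joint_pos'][5].round(2))
    if t is not None: print('shift cm',(R.T@(np.array(t)-s['ee_pos'])*100).round(2))
    if ty is not None: print('turn',np.radians((y-ty+180)%360-180).round(3))
    return s,R,y
E
python3 - <<'E'
from st import *
s,R,y=rep((.4655,.278,.024),179.2)
f=manip.grab_frame('wrist');cv2.imwrite('pics/w1.png',f[:,:,::-1])
m=mask(f,(5,120,60),(16,255,255));c=big(m);print(cv2.boundingRect(c),cv2.contourArea(c),rect('wrist',c,.028,s))
E
```

```text
t 1.4 [0.4666 0.2777 0.149 ] yaw 178.95 tilt [-0.001  0.    -1.   ] F [0.2 0.4 0.4] M [-0.01  0.03 -0.02] w 0.0852 q6 0.44
shift cm [ 0.12  0.02 12.5 ]
turn -0.004
(281, 186, 74, 191) 12803.0 ((504.86212158203125, 279.8710632324219), (49.441593170166016, 150.0431671142578), 89.09040832519531)
```

View pics/w1.png

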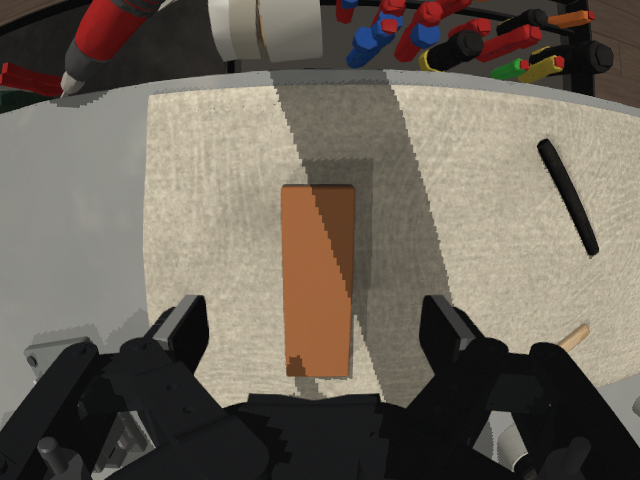

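The wrist view shows the stone centred between the open fingers (columns 281–355, rows 186–377). Next: descend and grip.

move_arm([
  [[0.1,0.1,4],0,-1],
  [[0,0,4],0,-1],
  [[0,0,3],0,-1],
  [[0,0,1.4],0,-1],
  [[0,0,0],0,-1],
])

```text
t: 2.08
ee_pos: [0.463, 0.2801, 0.0258]
ee_rot: [-0.023, -3.14, 0.001]
ft_force: [0.6, -0.8, -0.3]
grip_width: 0.0855
grasp_force: 0.0
```

move_arm([
  [[0,0,0],0,1],
  [[0,0,0],0,1],
  [[0,0,0],0,1],
  [[0,0,0],0,1],
  [[0,0,0],0,1],
])

```text
t: 2.7
ee_pos: [0.4649, 0.2807, 0.0277]
ee_rot: [0.023, 3.139, 0.002]
ft_force: [0.0, -0.2, 5.5]
grip_width: 0.0487
grasp_force: 63.9
```

Run:
```python
from st import *
rep((.4655,.279,.024),179.2)
```

```text
t 2.7 [0.4649 0.2807 0.0277] yaw 179.15 tilt [-0.003  0.001 -1.   ] F [ 0.  -0.2  5.5] M [-0.12  0.14 -0.01] w 0.0487 q6 0.44
shift cm [-0.06 -0.17  0.37]
turn -0.001
```

move_arm([
  [[0,0,-2],0,1],
  [[0,0,-4],0,1],
  [[0,0,-4],0,1],
  [[0,0,-2],0,1],
  [[0,0,0],0,1],
])

```text
t: 3.32
ee_pos: [0.4646, 0.2806, 0.1476]
ee_rot: [0.023, 3.139, 0.002]
ft_force: [1.1, -0.4, -4.3]
grip_width: 0.0488
grasp_force: 63.4
```

Run:
```python
from st import *
s,R,y=rep((.49,.01,.148),180+12.9)
f=manip.grab_frame('wrist');cv2.imwrite('pics/w2.png',f[:,:,::-1])
f=manip.grab_frame('side');cv2.imwrite('pics/s2.png',f[:,:,::-1])
```

```text
t 3.325 [0.4646 0.2806 0.1476] yaw 179.15 tilt [-0.003  0.002 -1.   ] F [ 1.1 -0.4 -4.3] M [-0.05  0.13 -0.  ] w 0.0488 q6 0.44
shift cm [ -2.94 -27.02  -0.08]
turn -0.24
```

View pics/w2.png

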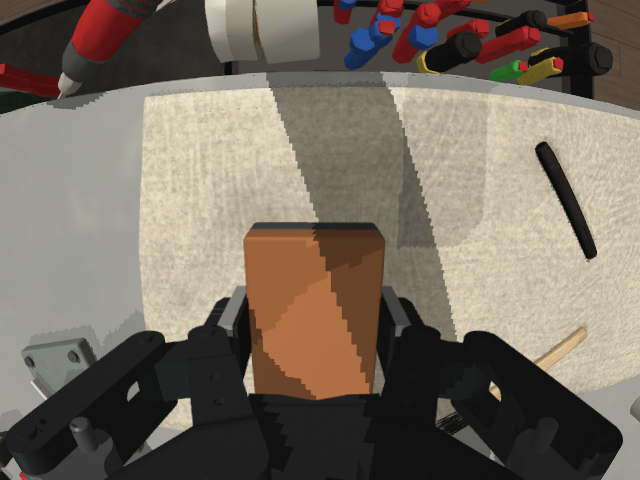

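The stone is held squarely, with its near end at rows 222–240 and columns 244–385. Next: move to the approach line in front of the holder.

move_arm([
  [[0,0,0],-0.12,1],
  [[0,0,0],-0.12,1],
  [[1.3,-4.8,0],0,1],
  [[1.3,-4.8,0],0,1],
  [[1.3,-4.8,0],0,1],
])

```text
t: 4.05
ee_pos: [0.456, 0.1295, 0.1441]
ee_rot: [0.354, -3.118, 0.001]
ft_force: [1.4, -0.7, -4.3]
grip_width: 0.0483
grasp_force: 63.8
```

move_arm([
  [[1.3,-4.8,0],0,1],
  [[1.3,-4.8,0],0,1],
  [[1.3,-4.8,0],0,1],
  [[0,0,4],0,1],
  [[0,0,3],0,1],
])

```text
t: 4.68
ee_pos: [0.45, -0.0187, 0.0735]
ee_rot: [0.349, -3.119, -0.001]
ft_force: [-0.5, -0.1, -3.8]
grip_width: 0.0486
grasp_force: 63.9
```

Run:
```python
from st import *
s,R,y=rep((.4534,-.019,.0757),180+12.9)
f=manip.grab_frame('top');c=f[200:340,225:415];cv2.imwrite('pics/t3.png',cv2.resize(c,None,fx=4,fy=4,interpolation=cv2.INTER_CUBIC)[:,:,::-1])
m=mask(f,(5,120,60),(16,255,255))
o=np.zeros_like(m);o[220:360,270:380]=m[220:360,270:380];c=big(o)
print(cv2.boundingRect(c),rect('top',c,s['ee_pos'][2]))
g=manip.grab_frame('side');cv2.imwrite('pics/s3.png',cv2.resize(g[190:400,200:460],None,fx=2.8,fy=2.8)[:,:,::-1])
```

```text
t 4.675 [ 0.45   -0.0187  0.0735] yaw -167.22 tilt [ 0.003  0.001 -1.   ] F [-0.5 -0.1 -3.8] M [-0.06  0.18  0.03] w 0.0486 q6 -0.41
shift cm [-0.32 -0.11 -0.22]
turn -0.002
(307, 279, 26, 30) ((529.0488891601562, -2.272907257080078), (65.87202453613281, 46.257545471191406), 10.967449188232422)
```

View pics/t3.png

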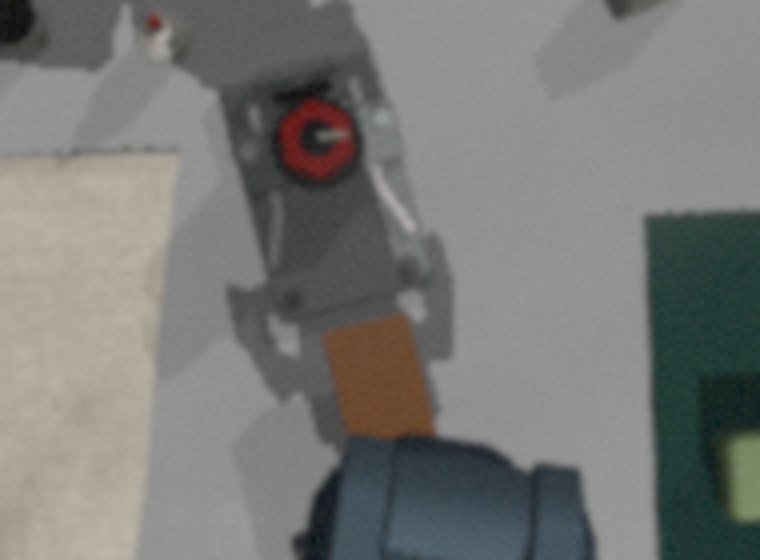

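View pics/s3.png

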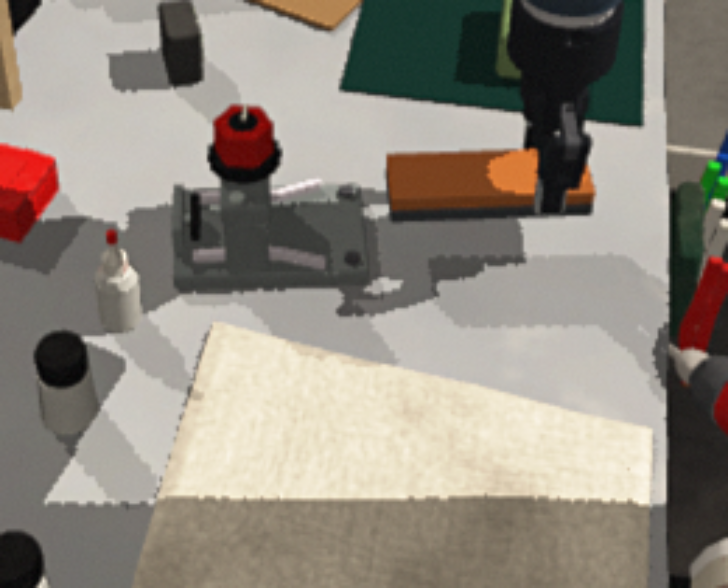

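Run:
```python
from st import *
P=lambda L,z:onplane('top',np.array(L)/4+[225-.4,200-.4],z)[:,:2]
a=P([(278,200),(375,172),(272,263),(414,230),(253,115),(355,92),(293,300),(408,270)],.026)
m=(a[::2]+a[1::2])/2;print('rail/bed mids',m.round(4), 'w',np.linalg.norm(a[::2]-a[1::2],axis=1).round(4))
b=P([(251,151),(380,118)],.084);print('bolts',b.mean(0))
k=P([(318,138)],.123);print('knob',k)
s=P([(325,333),(407,312)],.0745);print('front mid',s.mean(0),np.linalg.norm(s[0]-s[1]))
# holder frame
O=np.array([.663,.029]);y=np.radians(12.9);u=np.array([np.cos(y),np.sin(y)]);v=np.array([-u[1],u[0]])
for n,q in(('mids',m),('k',k),('front',s.mean(0)[None]),('tcp',manip.get_state()['ee_pos'][None,:2])):print(n,((q-O)@np.c_[u,v]*1000).round(1))
```

```text
rail/bed mids [[0.6456 0.0243]
 [0.6095 0.0156]
 [0.6951 0.0363]
 [0.5866 0.0118]] w [0.0598 0.0861 0.0621 0.0701]
bolts [0.66983304 0.02948713]
knob [[0.66340722 0.02784785]]
front mid [0.56262073 0.00380695] 0.04812386110947375
mids [[-18.   -0.7]
 [-55.2  -1.1]
 [ 33.   -0. ]
 [-78.3   0.3]]
k [[ 0.1 -1.2]]
front [[-103.5   -2.1]]
tcp [[-221.     2.9]]
```

```bash
cat > edge.py <<'E'
from st import *
def stone(z,O=np.array([.663,.0286]),yh=12.9,box=(270,220,380,360)):
    f=manip.grab_frame('top');x0,y0,x1,y1=box
    o=mask(f,(5,110,50),(16,255,255));q=np.zeros_like(o);q[y0:y1,x0:x1]=o[y0:y1,x0:x1]
    c=big(q).reshape(-1,2)
    h=np.radians(yh);W=np.c_[[np.cos(h),np.sin(h)],[-np.sin(h),np.cos(h)]]
    p=(onplane('top',c,z)[:,:2]-O)@W*1000
    fr=p[:,0].max();mid=np.median(p[:,1]);sel=(p[:,0]<fr-8)&(p[:,0]>fr-45)
    for sg in(1,-1):
        e=p[sel&((p[:,1]-mid)*sg>15)];k=np.polyfit(e[:,0],e[:,1],1)
        print('edge',sg,'slope deg',np.degrees(np.arctan(k[0])).round(2),'y at front',np.polyval(k,fr).round(1),'at -40mm',np.polyval(k,fr-40).round(1),len(e))
    fe=p[p[:,0]>fr-7];print('front x',np.median(fe[:,0]).round(1))
E
python3 - <<'E'
from edge import *
rep();stone(.074)
# near end as seen by the wrist
s=manip.get_state();f=manip.grab_frame('wrist');m=mask(f,(5,110,50),(16,255,255));m[:150]=0;m[320:]=0;m[:,:200]=0;m[:,430:]=0
r=rect('wrist',big(m),s['ee_pos'][2],s);p=onplane('wrist',big(m).reshape(-1,2),s['ee_pos'][2],s)
R=Ro.from_rotvec(s['ee_rot']).as_matrix();q=((p-s['ee_pos'])@R*1000)
for sg in(1,-1):
    e=q[(q[:,1]*sg>15)&(q[:,0]<q[:,0].max()-4)&(q[:,0]>q[:,0].max()-14)];print(sg,np.degrees(np.arctan(np.polyfit(e[:,0],e[:,1],1)[0])),e[:,1].mean(),len(e))
print('near end x',q[:,0].max())
e=q[q[:,0]>q[:,0].max()-4];e=e[abs(e[:,1])<20];print('end edge slope',np.degrees(np.arctan(np.polyfit(e[:,1],e[:,0],1)[0])))
E
```

```text
t 4.775 [ 0.447  -0.0175  0.0718] yaw -167.14 tilt [ 0.009  0.004 -1.   ] F [-0.7  0.2 -3.1] M [-0.03  0.28  0.  ] w 0.0482 q6 -0.41
edge 1 slope deg -2.24 y at front 22.8 at -40mm 24.4 17
edge -1 slope deg -0.12 y at front -20.3 at -40mm -20.2 16
front x -108.8
1 0.45990472159254897 24.62059930027721 26
-1 -0.26331812241997543 -24.590043603679444 27
near end x 36.19759359605876
end edge slope -0.03476019013012925
```

move_arm([
  [[-1.8,-0.2,0],0,1],
  [[-1.8,0,0],0,1],
  [[0,0,1.5],0,1],
  [[0,0,1.0],0,1],
  [[0,0,0],0,1],
])

```text
t: 5.5
ee_pos: [0.4867, -0.0116, 0.0507]
ee_rot: [0.353, -3.12, -0.001]
ft_force: [-0.2, 0.1, -3.4]
grip_width: 0.0486
grasp_force: 63.9
```

```bash
cat >> edge.py <<'E'
def hx():
    s,R,y=rep();d=s['ee_pos'][:2]-[.663,.0286];h=np.radians(12.9)
    print('tcp holder x,y mm',(d@np.c_[[np.cos(h),np.sin(h)],[-np.sin(h),np.cos(h)]]*1000).round(1))
E
python3 - <<'E'
from edge import *
hx();stone(.044)
E
```

```text
t 5.5 [ 0.4867 -0.0116  0.0507] yaw -167.08 tilt [ 0.001  0.001 -1.   ] F [-0.2  0.1 -3.4] M [-0.04  0.18 -0.06] w 0.0486 q6 -0.38
tcp holder x,y mm [-1.809e+02  1.000e-01]
edge 1 slope deg 7.78 y at front 23.3 at -40mm 17.8 17
edge -1 slope deg 0.66 y at front -22.7 at -40mm -23.1 16
front x -68.5
```

move_arm([
  [[0,0,0.5],0,1],
  [[0,0,0.2],0,1],
  [[0,0,0],0,1],
])

```text
t: 5.92
ee_pos: [0.4873, -0.0119, 0.0439]
ee_rot: [0.353, -3.121, -0.0]
ft_force: [-0.0, 0.4, -4.8]
grip_width: 0.0486
grasp_force: 64.0
```

```bash
python3 -c "
from edge import *
hx()"
```

```text
t 5.925 [ 0.4873 -0.0119  0.0439] yaw -167.1 tilt [ 0.  0. -1.] F [-0.   0.4 -4.8] M [ 0.02  0.21 -0.03] w 0.0486 q6 -0.38
tcp holder x,y mm [-180.3   -0.2]
```

move_arm([
  [[0,0,0.1],0,1],
  [[0,0,0.1],0,1],
  [[0,0,0],0,1],
])

```text
t: 6.3
ee_pos: [0.4874, -0.0119, 0.0419]
ee_rot: [0.353, -3.122, -0.0]
ft_force: [0.1, 0.1, -3.9]
grip_width: 0.0491
grasp_force: 64.0
```

move_arm([
  [[0,0,0.1],0,1],
  [[0,0,0],0,1],
])

```text
t: 6.55
ee_pos: [0.4875, -0.0119, 0.0411]
ee_rot: [-0.353, 3.121, 0.0]
ft_force: [-0.7, -0.3, -3.3]
grip_width: 0.0484
grasp_force: 64.1
```

move_arm([
  [[-1,0,0],0,1],
  [[-1,0,0],0,1],
  [[-1,0,0],0,1],
  [[0,0,0],0,1],
])

```text
t: 7.05
ee_pos: [0.5183, -0.0051, 0.0411]
ee_rot: [-0.354, 3.12, -0.0]
ft_force: [0.0, 0.4, -3.1]
grip_width: 0.0488
grasp_force: 64.0
```

```bash
python3 -c "
from edge import *
hx()"
```

```text
t 7.05 [ 0.5183 -0.0051  0.0411] yaw -167.07 tilt [-0.002 -0.    -1.   ] F [ 0.   0.4 -3.1] M [ 0.01  0.04 -0.06] w 0.0488 q6 -0.36
tcp holder x,y mm [-148.5   -0.5]
```

move_arm([
  [[-1,0,0],0,1],
  [[-1,0,0],0,1],
  [[-1,0,0],0,1],
  [[0,0,0],0,1],
])

```text
t: 7.55
ee_pos: [0.5475, 0.0016, 0.0411]
ee_rot: [-0.353, 3.12, -0.0]
ft_force: [-0.0, -0.7, -3.2]
grip_width: 0.0486
grasp_force: 64.0
```

```bash
python3 -c "
from edge import *
hx()
g=manip.grab_frame('side');cv2.imwrite('pics/s4.png',cv2.resize(g[190:330,240:400],None,fx=4,fy=4,interpolation=2)[:,:,::-1])"
```

```text
t 7.55 [0.5475 0.0016 0.0411] yaw -167.08 tilt [-0.002 -0.    -1.   ] F [-0.  -0.7 -3.2] M [ 0.01  0.03 -0.04] w 0.0486 q6 -0.34
tcp holder x,y mm [-118.6   -0.5]
```

View pics/s4.png

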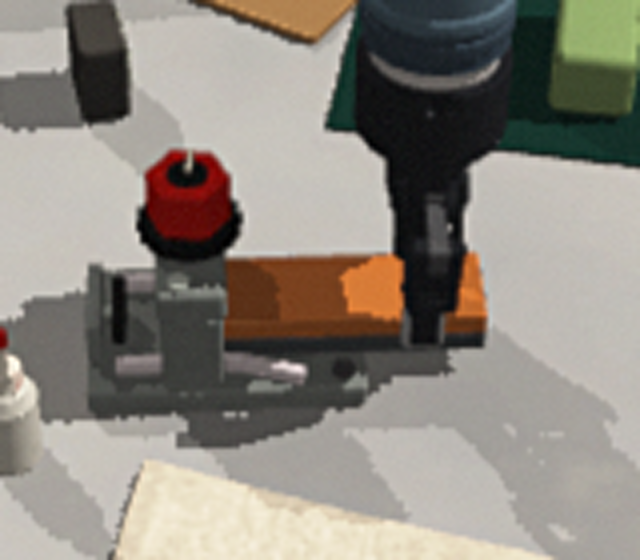

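The stone is entering under the bridge between the rails, with the fingers clear of the mouth.

move_arm([
  [[-1,0,0],0,1],
  [[-1,0,0],0,1],
  [[-0.7,0,0],0,1],
  [[0,0,0],0,1],
])

```text
t: 8.1
ee_pos: [0.5734, 0.0077, 0.041]
ee_rot: [-0.353, 3.12, 0.0]
ft_force: [0.3, -0.2, -4.4]
grip_width: 0.0493
grasp_force: 64.1
```

move_arm([
  [[-0.3,0,0],0,1],
  [[-0.2,0,0],0,1],
  [[0,0,0],0,1],
])

```text
t: 8.48
ee_pos: [0.5772, 0.0087, 0.041]
ee_rot: [-0.353, 3.121, 0.0]
ft_force: [-0.1, -0.2, -2.1]
grip_width: 0.0487
grasp_force: 64.2
```

```bash
python3 -c "
from edge import *
hx()"
```

```text
t 8.475 [0.5772 0.0087 0.041 ] yaw -167.09 tilt [-0.  0. -1.] F [-0.1 -0.2 -2.1] M [ 0.03  0.09 -0.01] w 0.0487 q6 -0.32
tcp holder x,y mm [-88.1  -0.2]
```

move_arm([
  [[-0.3,0,0],0,1],
  [[-0.2,0,0],0,1],
  [[0,0,0],0,1],
])

```text
t: 8.85
ee_pos: [0.5824, 0.0098, 0.0411]
ee_rot: [-0.353, 3.121, 0.0]
ft_force: [-0.9, -0.3, -2.7]
grip_width: 0.0489
grasp_force: 64.2
```

move_arm([
  [[-0.15,0,0],0,1],
  [[0,0,0],0,1],
])

```text
t: 9.1
ee_pos: [0.5836, 0.0101, 0.041]
ee_rot: [-0.353, 3.122, 0.0]
ft_force: [-0.6, -0.3, -3.5]
grip_width: 0.0487
grasp_force: 64.2
```

move_arm([
  [[-0.15,0,0],0,1],
  [[0,0,0],0,1],
])

```text
t: 9.35
ee_pos: [0.5851, 0.0105, 0.041]
ee_rot: [-0.353, 3.121, 0.0]
ft_force: [-1.1, -0.9, -2.3]
grip_width: 0.0488
grasp_force: 64.2
```

move_arm([
  [[-0.1,0,0],0,1],
  [[0,0,0],0,1],
])

```text
t: 9.6
ee_pos: [0.5852, 0.0105, 0.0408]
ee_rot: [0.353, -3.12, 0.0]
ft_force: [-2.8, -1.2, -0.7]
grip_width: 0.0485
grasp_force: 64.3
```

move_arm([
  [[-0.1,0,0],0,1],
  [[0,0,0],0,1],
])

```text
t: 9.85
ee_pos: [0.5856, 0.0106, 0.0408]
ee_rot: [0.352, -3.119, 0.0]
ft_force: [-5.4, -1.6, -0.5]
grip_width: 0.0485
grasp_force: 64.6
```

move_arm([
  [[0,0,0],0,-1],
  [[0,0,0],0,-1],
  [[0,0,0],0,-1],
  [[0,0,0],0,-1],
])

```text
t: 10.35
ee_pos: [0.5873, 0.0109, 0.0412]
ee_rot: [-0.353, 3.121, 0.0]
ft_force: [0.8, 0.1, 0.3]
grip_width: 0.0854
grasp_force: 0.0
```

Run:
```python
from edge import *
hx()
s=manip.get_state();f=manip.grab_frame('wrist');m=mask(f,(5,110,50),(16,255,255));m[:150]=0;m[330:]=0;m[:,:200]=0;m[:,430:]=0
p=onplane('wrist',big(m).reshape(-1,2),.041,s)
R=Ro.from_rotvec(s['ee_rot']).as_matrix();q=((p-s['ee_pos'])@R*1000)
for sg in(1,-1):
    e=q[(q[:,1]*sg>15)&(q[:,0]<q[:,0].max()-4)&(q[:,0]>q[:,0].max()-40)];print(sg,np.degrees(np.arctan(np.polyfit(e[:,0],e[:,1],1)[0])),e[:,1].mean(),len(e))
print('near end tool x',q[:,0].max())
```

```text
t 10.35 [0.5873 0.0109 0.0412] yaw -167.09 tilt [-0.001 -0.    -1.   ] F [0.8 0.1 0.3] M [ 0.02 -0.04  0.  ] w 0.0854 q6 -0.31
tcp holder x,y mm [-77.7  -0.3]
1 0.24743152223430878 24.380483985916058 91
-1 0.2547421438406777 -24.57029370115924 91
near end tool x 38.680147470493196
```

The stone is home and square. Next: rise, move over the knob and pre-turn anticlockwise.

move_arm([
  [[0,0,-2],0,-1],
  [[0,0,-5],0,-1],
  [[0,0,-6],0,-1],
  [[0,0,-5],0,-1],
  [[-3,0,0],-0.18,-1],
])

```text
t: 11.02
ee_pos: [0.6183, 0.0172, 0.2273]
ee_rot: [-0.637, 3.067, -0.004]
ft_force: [0.8, -0.9, 0.1]
grip_width: 0.0854
grasp_force: 0.0
```

move_arm([
  [[0,0,0],-0.185,-1],
  [[0,0,0],-0.185,-1],
  [[0,0,0],-0.185,-1],
  [[0,0,0],-0.185,-1],
  [[0,0,0],-0.185,-1],
])

```text
t: 11.65
ee_pos: [0.6161, 0.0176, 0.2209]
ee_rot: [-1.946, 2.466, 0.0]
ft_force: [-0.3, 0.0, -0.7]
grip_width: 0.0854
grasp_force: 0.0
```

move_arm([
  [[0,0,0],-0.185,-1],
  [[0,0,0],-0.185,-1],
  [[0,0,0],-0.185,-1],
  [[0,0,0],-0.185,-1],
  [[0,0,0],-0.185,-1],
])

```text
t: 12.28
ee_pos: [0.616, 0.0176, 0.2209]
ee_rot: [-2.842, 1.338, 0.0]
ft_force: [-0.1, 0.2, 0.3]
grip_width: 0.0853
grasp_force: 0.0
```

Run:
```python
from edge import *
hx();s,R,y=rep((.663,.0286,.2),309)
f=manip.grab_frame('wrist');cv2.imwrite('pics/w5.png',f[:,:,::-1])
```

```text
t 12.275 [0.616  0.0176 0.2209] yaw -50.44 tilt [-0. -0. -1.] F [-0.1  0.2  0.3] M [-0.01 -0.01  0.02] w 0.0853 q6 -2.34
tcp holder x,y mm [-48.2  -0.2]
t 12.275 [0.616  0.0176 0.2209] yaw -50.44 tilt [-0. -0. -1.] F [-0.1  0.2  0.3] M [-0.01 -0.01  0.02] w 0.0853 q6 -2.34
shift cm [ 2.14 -4.32  2.09]
turn 0.01
```

View pics/w5.png

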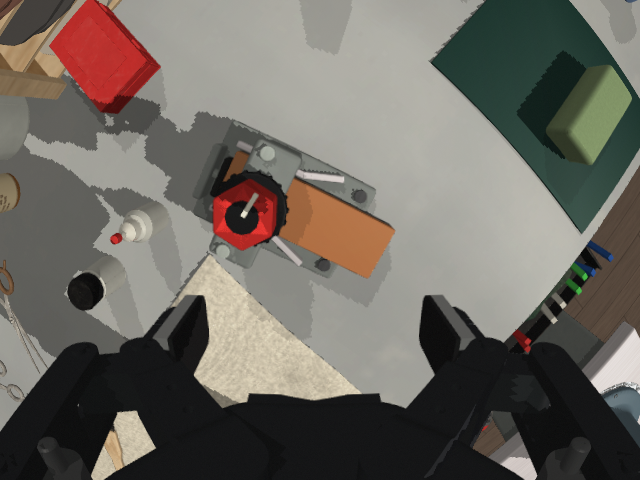

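The stone lies straight in the holder. The knob top's centre is near (242,217), with its white mark pointing to about (256,195).

Run:
```python
from edge import *
s,R,y=rep()
f=cv2.imread('pics/w5.png')[:,:,::-1].copy()
sub=f[170:262,200:295]
w=mask(f,(0,0,130),(180,90,255));o=np.zeros_like(w);o[188:222,236:264]=w[188:222,236:264]
c=big(o);p=onplane('wrist',c.reshape(-1,2),.1235,s)[:,:2]*1000
print('mark',cv2.boundingRect(c),cv2.minAreaRect(p.astype(np.float32)))
v=mask(f,(0,0,0),(180,255,45));o[:]=0;o[203:232,228:262]=v[203:232,228:262]
print('dot',cv2.boundingRect(big(o)),[onplane('wrist',big(o|w*0).reshape(-1,2),.1235,s).mean(0)])
hsv=cv2.cvtColor(sub,cv2.COLOR_RGB2HSV)
cv2.imwrite('pics/w5c.png',cv2.resize(sub,None,fx=6,fy=6,interpolation=2)[:,:,::-1])
```

```text
t 12.325 [0.6161 0.0176 0.2209] yaw -50.23 tilt [-0. -0. -1.] F [-0.3  0.5 -1.2] M [-0.04 -0.04  0.04] w 0.0857 q6 -2.34
mark (241, 193, 17, 25) ((664.7811889648438, 21.09967803955078), (3.2813382148742676, 16.918197631835938), 5.720983028411865)
dot (228, 203, 30, 29) [array([0.66382755, 0.02934815, 0.1235    ])]
```

View pics/w5c.png

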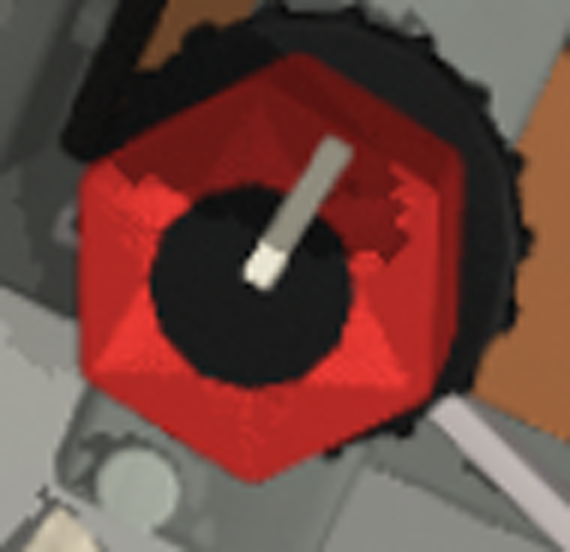

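Run:
```python
from edge import *
s,R,y=rep()
P=lambda L,z:onplane('wrist',np.array(L)/6+[199.6,169.6],z,s)[:,:2]
print('dot',P([(252,285)],.123))
for a in([(80,182),(87,380)],[(440,190),(432,392)],[(258,272),(338,148)]):
    p=P(a,.121);d=p[1]-p[0];A=np.degrees(np.arctan2(d[1],d[0]));print('dir',A, 'len',np.hypot(*d)*1000)
p=P([(80,182),(87,380),(440,190),(432,392)],.121);print('hex mid',p.mean(0))
rep((.6637,.0291,.150),307)
```

```text
t 12.325 [0.6161 0.0176 0.2209] yaw -50.23 tilt [-0. -0. -1.] F [-0.3  0.5 -1.2] M [-0.04 -0.04  0.04] w 0.0857 q6 -2.34
dot [[0.66388528 0.0300372 ]]
dir 128.34567058653178 len 21.27951834954072
dir 126.11198181043405 len 21.346125344599756
dir -84.72511076546895 len 15.622562561733222
hex mid [0.66342232 0.03042022]
t 12.325 [0.6161 0.0176 0.2209] yaw -50.23 tilt [-0. -0. -1.] F [-0.3  0.5 -1.2] M [-0.04 -0.04  0.04] w 0.0857 q6 -2.34
shift cm [ 2.16 -4.4   7.09]
turn 0.048
```

move_arm([
  [[2.1,-4.4,0],0,-1],
  [[0,0,3.5],0.055,-1],
  [[0,0,3.5],0,-1],
  [[0,0,3.0],0,-1],
  [[0,0,0],0,-1],
])

```text
t: 12.95
ee_pos: [0.661, 0.0293, 0.118]
ee_rot: [2.796, -1.426, -0.009]
ft_force: [-0.5, 0.6, -1.2]
grip_width: 0.0851
grasp_force: 0.0
```

Run:
```python
from edge import *
s,R,y=rep((.6636,.0297,.120),306.5)
```

```text
t 12.95 [0.661  0.0293 0.118 ] yaw -54.04 tilt [-0.004  0.005 -1.   ] F [-0.5  0.6 -1.2] M [-0.03  0.01 -0.02] w 0.0851 q6 -2.25
shift cm [ 0.12 -0.23 -0.2 ]
turn -0.009
```

move_arm([
  [[0,0,-0.1],0,-1],
  [[0,0,0],0,-1],
])

```text
t: 13.2
ee_pos: [0.6649, 0.0291, 0.1243]
ee_rot: [-2.798, 1.425, -0.005]
ft_force: [-0.1, -0.0, -0.4]
grip_width: 0.0854
grasp_force: 0.0
```

Run:
```python
from edge import *
s,R,y=rep((.6636,.0297,.119),306.5)
```

```text
t 13.2 [0.6649 0.0291 0.1243] yaw -53.97 tilt [ 0.002 -0.003 -1.   ] F [-0.1 -0.  -0.4] M [ 0.04 -0.03 -0.02] w 0.0854 q6 -2.25
shift cm [-0.13  0.07  0.53]
turn -0.008
```

move_arm([
  [[0,0,0.2],0,-1],
  [[0,0,0],0,-1],
  [[0,0,0],0,-1],
  [[0,0,0],0,-1],
])

```text
t: 13.7
ee_pos: [0.6634, 0.0291, 0.12]
ee_rot: [-2.8, 1.425, 0.0]
ft_force: [-0.2, -0.9, -0.5]
grip_width: 0.0855
grasp_force: 0.0
```

Run:
```python
from edge import *
s,R,y=rep((.6636,.0297,.119),306.5)
```

```text
t 13.7 [0.6634 0.0291 0.12  ] yaw -53.94 tilt [-0. -0. -1.] F [-0.2 -0.9 -0.5] M [0.03 0.08 0.04] w 0.0855 q6 -2.25
shift cm [-0.04 -0.05  0.1 ]
turn -0.008
```

Well placed. Close on the knob.

move_arm([
  [[0,0,0],0,1],
  [[0,0,0],0,1],
  [[0,0,0],0,1],
  [[0,0,0],0,1],
  [[0,0,0],0,1],
])

```text
t: 14.32
ee_pos: [0.6638, 0.0294, 0.1204]
ee_rot: [-2.799, 1.424, -0.001]
ft_force: [-0.1, 1.9, 3.0]
grip_width: 0.0367
grasp_force: 62.0
```

Run:
```python
from edge import *
s,R,y=rep((.6636,.0297,.119),306.5)
```

```text
t 14.325 [0.6638 0.0294 0.1204] yaw -53.93 tilt [ 0.    -0.001 -1.   ] F [-0.1  1.9  3. ] M [ 0.24 -0.   -0.08] w 0.0367 q6 -2.25
shift cm [-0.04 -0.01  0.14]
turn -0.008
```

move_arm([
  [[0,0,0],0.15,1],
  [[0,0,0],0.15,1],
  [[0,0,0],0.15,1],
  [[0,0,0],0.15,1],
  [[0,0,0],0,1],
])

```text
t: 14.95
ee_pos: [0.6635, 0.0294, 0.1203]
ee_rot: [-2.255, 2.186, 0.0]
ft_force: [0.0, 1.6, 2.1]
grip_width: 0.0369
grasp_force: 62.2
```

Run:
```python
from edge import *
s,R,y=rep((.6636,.0297,.119),306.5);print(s['effort'][5])
```

```text
t 14.95 [0.6635 0.0294 0.1203] yaw -88.21 tilt [-0.001 -0.    -1.   ] F [0.  1.6 2.1] M [ 0.39  0.17 -0.04] w 0.0369 q6 -1.65
shift cm [-0.03 -0.01  0.13]
turn -0.606
0.21796870976686478
```

move_arm([
  [[0,0,0],0.15,1],
  [[0,0,0],0.15,1],
  [[0,0,0],0.15,1],
  [[0,0,0],0.15,1],
  [[0,0,0],0.1,1],
])

```text
t: 15.58
ee_pos: [0.6633, 0.0295, 0.1203]
ee_rot: [-1.367, 2.829, 0.001]
ft_force: [-0.9, 2.8, 6.8]
grip_width: 0.0365
grasp_force: 62.7
```

```bash
cat > k.py <<'E'
from edge import *
s=manip.get_state();R,y=yaw(s);print('t',s['t'],'turned',round(np.radians((306.07-y)%360),3),'q6',s['joint_pos'][5].round(3),'qd6',s['qd'][5].round(3),'eff6',s['effort'][5].round(3),'M',s['wrist_torque'].round(3),'F',s['ft_force'].round(1),'z',s['ee_pos'].round(4))
E
python3 k.py
```

```text
t 15.575 turned 1.3 q6 -0.951 qd6 0.78 eff6 -0.534 M [0.703 0.347 0.028] F [-0.9  2.8  6.8] z [0.6633 0.0295 0.1203]
```

move_arm([
  [[0,0,0],0.1,1],
  [[0,0,0],0.1,1],
  [[0,0,0],0.1,1],
])

```text
t: 15.95
ee_pos: [0.6632, 0.0297, 0.1203]
ee_rot: [-0.929, 3.001, 0.002]
ft_force: [-2.0, 4.1, 7.0]
grip_width: 0.0366
grasp_force: 62.7
```

```bash
python3 k.py
```

```text
t 15.95 turned 1.6 q6 -0.652 qd6 0.787 eff6 -0.614 M [0.846 0.321 0.032] F [-2.   4.1  7. ] z [0.6632 0.0297 0.1203]
```

move_arm([
  [[0,0,0],0.1,1],
  [[0,0,0],0.1,1],
])

```text
t: 16.2
ee_pos: [0.6632, 0.0297, 0.1203]
ee_rot: [-0.625, 3.079, 0.002]
ft_force: [-1.3, 2.4, 4.3]
grip_width: 0.0366
grasp_force: 62.3
```

```bash
python3 k.py
```

```text
t 16.2 turned 1.8 q6 -0.452 qd6 0.788 eff6 -0.506 M [0.538 0.29  0.213] F [-1.3  2.4  4.3] z [0.6632 0.0297 0.1203]
```

move_arm([
  [[0,0,0],0.1,1],
  [[0,0,0],0.1,1],
])

```text
t: 16.45
ee_pos: [0.6632, 0.0298, 0.1203]
ee_rot: [0.315, -3.126, -0.002]
ft_force: [-1.7, 3.1, 4.3]
grip_width: 0.037
grasp_force: 62.3
```

```bash
python3 k.py
```

```text
t 16.45 turned 1.999 q6 -0.252 qd6 0.791 eff6 -0.349 M [0.569 0.316 0.329] F [-1.7  3.1  4.3] z [0.6632 0.0298 0.1203]
```

move_arm([
  [[0,0,0],0.08,1],
])

```text
t: 16.58
ee_pos: [0.6632, 0.0298, 0.1203]
ee_rot: [0.191, -3.136, -0.002]
ft_force: [-0.2, 2.3, 5.6]
grip_width: 0.0371
grasp_force: 62.4
```

```bash
python3 k.py
```

```text
t 16.575 turned 2.079 q6 -0.173 qd6 0.634 eff6 -0.171 M [0.771 0.227 0.234] F [-0.2  2.3  5.6] z [0.6632 0.0298 0.1203]
```

move_arm([
  [[0,0,0],0.08,1],
])

```text
t: 16.7
ee_pos: [0.6632, 0.0299, 0.1204]
ee_rot: [0.066, -3.141, -0.002]
ft_force: [-2.3, 2.1, 2.0]
grip_width: 0.0372
grasp_force: 62.1
```

```bash
python3 k.py
```

```text
t 16.7 turned 2.159 q6 -0.093 qd6 0.636 eff6 -0.345 M [0.419 0.533 0.202] F [-2.3  2.1  2. ] z [0.6632 0.0299 0.1204]
```

move_arm([
  [[0,0,0],0.08,1],
])

```text
t: 16.82
ee_pos: [0.6632, 0.0299, 0.1204]
ee_rot: [-0.06, -3.141, -0.002]
ft_force: [-1.9, 2.1, 2.2]
grip_width: 0.0363
grasp_force: 62.0
```

```bash
python3 k.py
```

```text
t 16.825 turned 2.239 q6 -0.013 qd6 0.633 eff6 -0.35 M [0.458 0.527 0.151] F [-1.9  2.1  2.2] z [0.6632 0.0299 0.1204]
```

move_arm([
  [[0,0,0],0.06,1],
])

```text
t: 16.95
ee_pos: [0.6633, 0.03, 0.1204]
ee_rot: [-0.154, -3.138, -0.003]
ft_force: [-0.6, 2.2, 2.5]
grip_width: 0.0367
grasp_force: 62.3
```

```bash
python3 k.py
```

```text
t 16.95 turned 2.298 q6 0.047 qd6 0.471 eff6 -0.265 M [0.426 0.342 0.096] F [-0.6  2.2  2.5] z [0.6633 0.03   0.1204]
```

move_arm([
  [[0,0,0],0.06,1],
])

```text
t: 17.08
ee_pos: [0.6633, 0.03, 0.1204]
ee_rot: [-0.248, -3.132, -0.003]
ft_force: [-2.1, 3.7, 4.3]
grip_width: 0.0368
grasp_force: 62.4
```

```bash
python3 k.py
```

```text
t 17.075 turned 2.358 q6 0.107 qd6 0.473 eff6 -0.214 M [0.654 0.261 0.133] F [-2.1  3.7  4.3] z [0.6633 0.03   0.1204]
```

move_arm([
  [[0,0,0],0.06,1],
])

```text
t: 17.2
ee_pos: [0.6632, 0.0301, 0.1203]
ee_rot: [-0.342, -3.123, -0.003]
ft_force: [-1.3, 3.5, 3.3]
grip_width: 0.037
grasp_force: 62.2
```

```bash
python3 k.py
```

```text
t 17.2 turned 2.418 q6 0.167 qd6 0.478 eff6 -0.352 M [0.591 0.112 0.098] F [-1.3  3.5  3.3] z [0.6632 0.0301 0.1203]
```

move_arm([
  [[0,0,0],0.06,1],
])

```text
t: 17.32
ee_pos: [0.6633, 0.03, 0.1203]
ee_rot: [-0.435, -3.111, -0.003]
ft_force: [-0.8, 2.7, 4.2]
grip_width: 0.0366
grasp_force: 62.3
```

```bash
python3 k.py
```

```text
t 17.325 turned 2.478 q6 0.227 qd6 0.474 eff6 -0.238 M [0.7   0.106 0.127] F [-0.8  2.7  4.2] z [0.6633 0.03   0.1203]
```

move_arm([
  [[0,0,0],0.05,1],
])

```text
t: 17.45
ee_pos: [0.6633, 0.03, 0.1203]
ee_rot: [-0.512, -3.099, -0.003]
ft_force: [-1.5, 2.6, 4.5]
grip_width: 0.0369
grasp_force: 62.4
```

```bash
python3 k.py
```

```text
t 17.45 turned 2.528 q6 0.276 qd6 0.392 eff6 -0.118 M [0.499 0.18  0.264] F [-1.5  2.6  4.5] z [0.6633 0.03   0.1203]
```

move_arm([
  [[0,0,0],0.05,1],
])

```text
t: 17.58
ee_pos: [0.6633, 0.03, 0.1203]
ee_rot: [-0.589, -3.086, -0.003]
ft_force: [-1.9, 4.2, 2.8]
grip_width: 0.0368
grasp_force: 62.3
```

```bash
python3 k.py
```

```text
t 17.575 turned 2.578 q6 0.326 qd6 0.395 eff6 0.017 M [0.713 0.163 0.27 ] F [-1.9  4.2  2.8] z [0.6633 0.03   0.1203]
```

move_arm([
  [[0,0,0],0.05,1],
])

```text
t: 17.7
ee_pos: [0.6633, 0.03, 0.1203]
ee_rot: [-0.666, -3.07, -0.003]
ft_force: [-1.7, 2.8, 4.8]
grip_width: 0.037
grasp_force: 62.3
```

```bash
python3 k.py
```

```text
t 17.7 turned 2.627 q6 0.376 qd6 0.394 eff6 -0.025 M [0.676 0.192 0.306] F [-1.7  2.8  4.8] z [0.6633 0.03   0.1203]
```

move_arm([
  [[0,0,0],0.05,1],
])

```text
t: 17.82
ee_pos: [0.6633, 0.03, 0.1203]
ee_rot: [-0.742, -3.052, -0.003]
ft_force: [-1.4, 1.4, 4.4]
grip_width: 0.0367
grasp_force: 62.3
```

```bash
python3 k.py
```

```text
t 17.825 turned 2.677 q6 0.426 qd6 0.395 eff6 0.012 M [0.673 0.176 0.314] F [-1.4  1.4  4.4] z [0.6633 0.03   0.1203]
```

move_arm([
  [[0,0,0],0.05,1],
])

```text
t: 17.95
ee_pos: [0.6633, 0.03, 0.1203]
ee_rot: [-0.818, -3.033, -0.003]
ft_force: [-1.4, 3.1, 4.0]
grip_width: 0.0371
grasp_force: 62.3
```

```bash
python3 k.py
```

```text
t 17.95 turned 2.727 q6 0.476 qd6 0.394 eff6 0.041 M [0.666 0.193 0.404] F [-1.4  3.1  4. ] z [0.6633 0.03   0.1203]
```

move_arm([
  [[0,0,0],0.05,1],
])

```text
t: 18.08
ee_pos: [0.6633, 0.03, 0.1203]
ee_rot: [-0.893, -3.011, -0.003]
ft_force: [-1.7, 2.7, 4.2]
grip_width: 0.0368
grasp_force: 62.3
```

```bash
python3 k.py
```

```text
t 18.075 turned 2.777 q6 0.526 qd6 0.394 eff6 0.071 M [0.653 0.146 0.411] F [-1.7  2.7  4.2] z [0.6633 0.03   0.1203]
```

Run:
```python
from st import *
for i in range(10):
    manip.grab_frame('side');s=manip.get_state();print(s['t'],s['wrist_torque'].round(3),s['ft_force'].round(1),s['effort'][5].round(3),s['joint_pos'][5].round(4),round(s['grip_width'],4))
```

```text
18.125 [0.731 0.168 0.23 ] [-1.4  3.2  4.4] 0.306 0.5273 0.0368
18.175 [0.842 0.211 0.18 ] [-3.1  4.3  3.8] 0.374 0.5254 0.037
18.225 [0.94  0.267 0.252] [-1.9  3.7  4.4] 0.272 0.5252 0.0368
18.275 [1.034 0.311 0.321] [-1.8  4.5  5.3] 0.303 0.5256 0.0369
18.325 [1.058 0.334 0.359] [-2.   5.   4.9] 0.328 0.5259 0.037
18.375 [1.042 0.335 0.363] [-2.4  5.3  5.2] 0.36 0.526 0.0368
18.425 [1.064 0.214 0.378] [-1.6  4.5  4.4] 0.364 0.526 0.0371
18.475 [1.069 0.316 0.301] [-1.6  4.4  4.7] 0.363 0.526 0.0366
18.525 [1.094 0.312 0.318] [-2.5  4.4  4.4] 0.363 0.526 0.0365
18.575 [1.082 0.321 0.381] [-2.5  5.   4.7] 0.363 0.526 0.0367
```

move_arm([
  [[0,0,0],0.05,1],
  [[0,0,0],0,1],
  [[0,0,0],0,1],
])

```text
t: 18.95
ee_pos: [0.6634, 0.0301, 0.1203]
ee_rot: [-0.969, -2.988, -0.003]
ft_force: [-1.7, 4.8, 5.4]
grip_width: 0.0372
grasp_force: 62.4
```

```bash
python3 k.py
```

```text
t 18.95 turned 2.828 q6 0.576 qd6 0.001 eff6 0.194 M [1.077 0.21  0.256] F [-1.7  4.8  5.4] z [0.6634 0.0301 0.1203]
```

move_arm([
  [[0,0,0],0.05,1],
  [[0,0,0],0,1],
  [[0,0,0],0,1],
])

```text
t: 19.32
ee_pos: [0.6634, 0.0301, 0.1203]
ee_rot: [-1.044, -2.963, -0.003]
ft_force: [-1.3, 7.1, 4.7]
grip_width: 0.0364
grasp_force: 62.4
```

```bash
python3 k.py
```

```text
t 19.325 turned 2.878 q6 0.627 qd6 0.003 eff6 0.139 M [1.464 0.223 0.026] F [-1.3  7.1  4.7] z [0.6634 0.0301 0.1203]
```

The torque peaked and then dropped sharply at about 2.82 rad, so the limiter has clicked. Stop there, release and retreat.

move_arm([
  [[0,0,0],0,-1],
  [[0,0,0],0,-1],
  [[0,0,0],0,-1],
  [[0,0,0],0,-1],
])

```text
t: 19.82
ee_pos: [0.6634, 0.0288, 0.1198]
ee_rot: [-1.048, -2.962, 0.001]
ft_force: [-0.1, 0.7, 0.2]
grip_width: 0.0852
grasp_force: 0.0
```

move_arm([
  [[0,0,-2],0,-1],
  [[0,0,-4],0,-1],
  [[0,0,-4],0,-1],
  [[0,0,0],0,-1],
  [[0,0,0],0,-1],
])

```text
t: 20.45
ee_pos: [0.6634, 0.029, 0.2195]
ee_rot: [-1.047, -2.962, 0.0]
ft_force: [0.6, -0.2, -0.7]
grip_width: 0.0855
grasp_force: 0.0
```

Run:
```python
from edge import *
s,R,y=rep()
f=manip.grab_frame('wrist')
w=mask(f,(5,110,50),(16,255,255));
c=big(w);print('stone part',cv2.boundingRect(c),rect('wrist',c,.041,s))
# knob mark direction: bright low-saturation pixels within 17 mm of knob axis at z=.1235
ys,xs=np.nonzero(mask(f,(0,0,110),(180,90,255)));p=onplane('wrist',np.c_[xs,ys],.1235,s)[:,:2]-[.6636,.0297]
p=p[np.hypot(*p.T)<.016]*1000;d=p[np.hypot(*p.T)>5].mean(0) if len(p) else 0
print('mark',len(p),d,np.degrees(np.arctan2(d[1],d[0])),'turned cw deg',(-84.5-np.degrees(np.arctan2(d[1],d[0])))%360)
```

```text
t 20.45 [0.6634 0.029  0.2195] yaw 141.05 tilt [ 0. -0. -1.] F [ 0.6 -0.2 -0.7] M [-0.01 -0.04  0.  ] w 0.0855 q6 0.63
stone part (190, 117, 127, 116) ((600.66259765625, 14.761573791503906), (99.20964813232422, 50.681602478027344), 12.97175407409668)
mark 130 [-6.03846978  8.39931343] 125.71327241737954 turned cw deg 149.78672758262047
```

Run:
```python
from edge import *
s,R,y=rep()
f=manip.grab_frame('wrist')
ys,xs=np.nonzero(mask(f,(0,0,100),(180,100,255)));p=(onplane('wrist',np.c_[xs,ys],.1235,s)[:,:2]-[.6636,.0297])
m=np.zeros(f.shape[:2],np.uint8);k=np.hypot(*p.T)<.020;m[ys[k],xs[k]]=255
for c in cv2.findContours(m,0,1)[0]:
    if cv2.contourArea(c)>15:
        q=((onplane('wrist',c.reshape(-1,2),.1235,s)[:,:2]-[.6636,.0297])*1000).astype(np.float32);print('mark',cv2.contourArea(c),cv2.minAreaRect(q))
h=mask(f,(0,120,40),(5,255,255))|mask(f,(172,120,40),(180,255,255));c=None
ks=[c for c in cv2.findContours(h,0,1)[0] if cv2.contourArea(c)>300 and np.hypot(*(onplane('wrist',c.reshape(-1,2),.121,s)[:,:2].mean(0)-[.6636,.0297]))<.015]
for c in ks:
    hull=cv2.convexHull(c);a=cv2.approxPolyDP(hull,4,True).reshape(-1,2);q=onplane('wrist',a,.121,s)[:,:2]*1000;d=np.roll(q,-1,0)-q
    print(a.tolist(),np.c_[np.hypot(*d.T),np.degrees(np.arctan2(d[:,1],d[:,0]))%60].round(1).tolist())
```

```text
t 20.5 [0.6629 0.029  0.2187] yaw 141.05 tilt [ 0.002 -0.001 -1.   ] F [ 0.5 -1.1 -1.1] M [ 0.05  0.02 -0.  ] w 0.0854 q6 0.63
mark 123.0 ((-5.284063339233398, 7.429903507232666), (3.5082528591156006, 17.423763275146484), 38.5595588684082)
[[305, 211], [336, 217], [349, 258], [326, 281], [294, 275], [282, 247], [285, 232]] [[19.2, 40.0], [27.6, 39.2], [21.1, 38.3], [20.8, 39.7], [19.9, 42.3], [9.8, 8.9], [18.1, 37.7]]
```

The hex flats read 39° (mod 60), so the knob sprang back about 0.31 rad on release. The clutch sits in a detent, and the gap range allows at most one click so far. Regrip square to the flats and advance one detent pitch.

move_arm([
  [[0,0,0],-0.16,-1],
  [[0,0,0],-0.155,-1],
  [[0,0,0],0,-1],
  [[0,0,0],0,-1],
])

```text
t: 21.05
ee_pos: [0.663, 0.0291, 0.2191]
ee_rot: [-0.573, -3.087, 0.0]
ft_force: [-0.2, -0.5, -0.1]
grip_width: 0.0854
grasp_force: 0.0
```

```bash
python3 -c "
from st import *
rep((.6633,.0302,.119),159)"
```

```text
t 21.05 [0.663  0.0291 0.2191] yaw 158.97 tilt [ 0.001 -0.    -1.   ] F [-0.2 -0.5 -0.1] M [-0.04 -0.01  0.02] w 0.0854 q6 0.32
shift cm [-0.    0.11 10.01]
turn -0.0
```

move_arm([
  [[0,0.1,3],0,-1],
  [[0,0,4],0,-1],
  [[0,0,2.9],0,-1],
  [[0,0,0],0,-1],
  [[0,0,0],0,-1],
])

```text
t: 21.68
ee_pos: [0.6645, 0.03, 0.1222]
ee_rot: [0.571, 3.088, 0.0]
ft_force: [-0.1, -0.7, 1.0]
grip_width: 0.0853
grasp_force: 0.0
```

move_arm([
  [[0,0,0],0,-1],
  [[0,0,0],0,1],
  [[0,0,0],0,1],
  [[0,0,0],0,1],
  [[0,0,0],0,1],
])

```text
t: 22.3
ee_pos: [0.664, 0.0299, 0.1217]
ee_rot: [0.57, 3.089, -0.0]
ft_force: [-2.1, -0.5, 4.4]
grip_width: 0.0369
grasp_force: 60.5
```

```bash
python3 k.py; python3 -c "
from st import *
rep((.6633,.0302,.119),159)"
```

```text
t 22.3 turned 2.565 q6 0.315 qd6 0.0 eff6 -0.009 M [-0.102  0.36   0.047] F [-2.1 -0.5  4.4] z [0.664  0.0299 0.1217]
t 22.3 [0.664  0.0299 0.1217] yaw 159.09 tilt [-0.001 -0.    -1.   ] F [-2.1 -0.5  4.4] M [-0.1   0.36  0.05] w 0.0369 q6 0.31
shift cm [0.07 0.01 0.27]
turn 0.002
```

move_arm([
  [[0,0,0],0.05,1],
  [[0,0,0],0.05,1],
  [[0,0,0],0,1],
  [[0,0,0],0,1],
])

```text
t: 22.8
ee_pos: [0.664, 0.0298, 0.1217]
ee_rot: [0.722, 3.057, -0.0]
ft_force: [-2.2, 0.3, 5.2]
grip_width: 0.0368
grasp_force: 60.8
```

```bash
python3 k.py
```

```text
t 22.8 turned 2.665 q6 0.414 qd6 0.0 eff6 -0.058 M [-0.182  0.376 -0.024] F [-2.2  0.3  5.2] z [0.664  0.0298 0.1217]
```

move_arm([
  [[0,0,0],0.05,1],
  [[0,0,0],0.05,1],
  [[0,0,0],0,1],
  [[0,0,0],0,1],
])

```text
t: 23.3
ee_pos: [0.6639, 0.0298, 0.1217]
ee_rot: [0.874, 3.017, -0.0]
ft_force: [-1.3, -1.1, 4.0]
grip_width: 0.0368
grasp_force: 60.8
```

```bash
python3 k.py
```

```text
t 23.3 turned 2.764 q6 0.514 qd6 -0.0 eff6 -0.002 M [-0.171  0.437  0.008] F [-1.3 -1.1  4. ] z [0.6639 0.0298 0.1217]
```

move_arm([
  [[0,0,0],0.05,1],
  [[0,0,0],0.05,1],
  [[0,0,0],0,1],
  [[0,0,0],0,1],
])

```text
t: 23.8
ee_pos: [0.664, 0.0298, 0.1217]
ee_rot: [1.023, 2.969, -0.0]
ft_force: [-1.5, 0.4, 6.1]
grip_width: 0.0366
grasp_force: 60.7
```

```bash
python3 k.py
```

```text
t 23.8 turned 2.864 q6 0.614 qd6 -0.003 eff6 0.038 M [-0.153  0.455  0.065] F [-1.5  0.4  6.1] z [0.664  0.0298 0.1217]
```

move_arm([
  [[0,0,0],0.05,1],
  [[0,0,0],0.05,1],
  [[0,0,0],0,1],
  [[0,0,0],0,1],
])

```text
t: 24.3
ee_pos: [0.664, 0.0297, 0.1217]
ee_rot: [1.171, 2.914, -0.0]
ft_force: [-3.3, -1.4, 5.9]
grip_width: 0.0366
grasp_force: 61.0
```

```bash
python3 k.py
```

```text
t 24.3 turned 2.964 q6 0.714 qd6 -0.001 eff6 0.026 M [-0.264  0.474  0.019] F [-3.3 -1.4  5.9] z [0.664  0.0297 0.1217]
```

move_arm([
  [[0,0,0],0.05,1],
])

```text
t: 24.42
ee_pos: [0.6639, 0.0297, 0.1217]
ee_rot: [1.245, 2.884, -0.001]
ft_force: [-2.9, -2.1, 3.6]
grip_width: 0.0368
grasp_force: 60.5
```

```bash
python3 k.py
```

```text
t 24.425 turned 3.015 q6 0.764 qd6 0.405 eff6 -0.182 M [-0.238  0.622  0.209] F [-2.9 -2.1  3.6] z [0.6639 0.0297 0.1217]
```

move_arm([
  [[0,0,0],0.05,1],
])

```text
t: 24.55
ee_pos: [0.6639, 0.0297, 0.1217]
ee_rot: [1.316, 2.851, -0.001]
ft_force: [-1.7, -1.4, 2.2]
grip_width: 0.0369
grasp_force: 60.2
```

```bash
python3 k.py
python3 - <<'E'
from st import *
for i in range(6):
    manip.grab_frame('side');s=manip.get_state();print(s['wrist_torque'].round(3),s['ft_force'].round(1),s['effort'][5].round(3))
E
```

```text
t 24.55 turned 3.065 q6 0.815 qd6 0.394 eff6 -0.122 M [-0.074  0.429  0.17 ] F [-1.7 -1.4  2.2] z [0.6639 0.0297 0.1217]
[-0.285  0.28  -0.032] [-1.6 -2.2  8.6] 0.183
[-0.36   0.542  0.072] [-3.1 -2.4  7.8] 0.178
[-0.156  0.507  0.081] [-3.6 -1.1  1. ] 0.07
[-0.333  0.257 -0.003] [-2.4 -1.8  8.7] 0.051
[-0.355  0.599  0.021] [-1.9 -1.3  6.8] 0.051
[-0.163  0.476  0.064] [-2.4 -1.6  1.7] 0.046
```

move_arm([
  [[0,0,0],0.05,1],
])

```text
t: 24.98
ee_pos: [0.6639, 0.0297, 0.1217]
ee_rot: [1.387, 2.818, -0.001]
ft_force: [-1.5, -1.6, 9.0]
grip_width: 0.0366
grasp_force: 61.2
```

```bash
python3 k.py
```

```text
t 24.975 turned 3.115 q6 0.864 qd6 0.406 eff6 -0.204 M [-0.358  0.363  0.167] F [-1.5 -1.6  9. ] z [0.6639 0.0297 0.1217]
```

move_arm([
  [[0,0,0],0.05,1],
])

```text
t: 25.1
ee_pos: [0.6639, 0.0297, 0.1217]
ee_rot: [1.458, 2.782, -0.001]
ft_force: [-2.4, -2.9, 3.9]
grip_width: 0.0372
grasp_force: 60.6
```

```bash
python3 k.py
python3 - <<'E'
from st import *
L=[]
for i in range(8):
    manip.grab_frame('side');s=manip.get_state();L.append(np.r_[s['wrist_torque'],s['effort'][5]])
print(np.array(L)[2:].mean(0).round(3),np.array(L)[:,2].round(2),np.array(L)[:,3].round(2))
E
```

```text
t 25.1 turned 3.166 q6 0.915 qd6 0.397 eff6 -0.139 M [-0.219  0.625  0.196] F [-2.4 -2.9  3.9] z [0.6639 0.0297 0.1217]
[-0.16   0.468  0.062  0.073] [-0.04  0.09  0.06  0.1   0.05  0.06  0.05  0.04] [0.16 0.18 0.07 0.06 0.08 0.08 0.07 0.07]
```

move_arm([
  [[0,0,0],0,-1],
  [[0,0,0],0,-1],
  [[0,0,0],0,-1],
  [[0,0,0],0,-1],
])

```text
t: 26.0
ee_pos: [0.6638, 0.0301, 0.1208]
ee_rot: [-1.457, -2.783, -0.0]
ft_force: [1.1, 0.1, -0.4]
grip_width: 0.0856
grasp_force: 0.0
```

move_arm([
  [[0,0,-2],0,-1],
  [[0,0,-4],0,-1],
  [[0,0,-4],0,-1],
  [[0,0,0],0,-1],
  [[0,0,0],0,-1],
])

```text
t: 26.62
ee_pos: [0.6638, 0.0301, 0.2205]
ee_rot: [-1.457, -2.783, 0.0]
ft_force: [0.3, 0.5, -0.1]
grip_width: 0.0853
grasp_force: 0.0
```

```bash
cat > mk.py <<'E'
from edge import *
s,R,y=rep()
f=manip.grab_frame('wrist')
C=[.6638,.0298]
ys,xs=np.nonzero(mask(f,(0,0,100),(180,100,255)));p=(onplane('wrist',np.c_[xs,ys],.1235,s)[:,:2]-C)
m=np.zeros(f.shape[:2],np.uint8);k=np.hypot(*p.T)<.020;m[ys[k],xs[k]]=255
for c in cv2.findContours(m,0,1)[0]:
    if cv2.contourArea(c)>15:
        q=((onplane('wrist',c.reshape(-1,2),.1235,s)[:,:2]-C)*1000).astype(np.float32);print('mark',cv2.contourArea(c),cv2.minAreaRect(q))
h=mask(f,(0,120,40),(5,255,255))|mask(f,(172,120,40),(180,255,255))
for c in cv2.findContours(h,0,1)[0]:
  if cv2.contourArea(c)>300 and np.hypot(*(onplane('wrist',c.reshape(-1,2),.121,s)[:,:2].mean(0)-C))<.015:
    a=cv2.approxPolyDP(cv2.convexHull(c),4,True).reshape(-1,2);q=onplane('wrist',a,.121,s)[:,:2]*1000;d=np.roll(q,-1,0)-q
    print('hex edges',np.c_[np.hypot(*d.T),np.degrees(np.arctan2(d[:,1],d[:,0]))%60].round(1).tolist(),'tool yaw mod 60',y%60)
E
python3 mk.py
```

```text
t 26.625 [0.6638 0.0301 0.2205] yaw 124.73 tilt [ 0. -0. -1.] F [ 0.3  0.5 -0.1] M [-0.03  0.01  0.  ] w 0.0853 q6 0.91
mark 18.0 ((4.806756496429443, -18.50124168395996), (13.53632640838623, 1.5357954502105713), 13.24553108215332)
mark 124.5 ((-1.7295222282409668, 9.214935302734375), (3.714348077774048, 17.273752212524414), 11.782710075378418)
hex edges [[19.7, 14.3], [26.4, 15.5], [22.3, 14.6], [22.3, 11.3], [16.8, 14.3], [10.6, 49.9], [18.2, 13.1]] tool yaw mod 60 4.726525349314983
```

move_arm([
  [[0,0,0],-0.18,-1],
  [[0,0,0],-0.18,-1],
  [[0,0,0],-0.18,-1],
  [[0,0,0],-0.18,-1],
  [[0,0,0],-0.18,-1],
])

```text
t: 27.3
ee_pos: [0.6628, 0.0301, 0.2189]
ee_rot: [-0.092, -3.137, -0.0]
ft_force: [-0.1, 1.6, 1.0]
grip_width: 0.0854
grasp_force: 0.0
```

move_arm([
  [[0,0,0],-0.18,-1],
  [[0,0,0],-0.11,-1],
  [[4,0,0],0,-1],
  [[4,0,0],0,-1],
  [[0,0,0],0,-1],
])

```text
t: 27.92
ee_pos: [0.5811, 0.0121, 0.2186]
ee_rot: [0.351, -3.115, -0.002]
ft_force: [0.8, -0.3, -0.2]
grip_width: 0.0854
grasp_force: 0.0
```

move_arm([
  [[0,0,0],0,-1],
  [[0,0,0],0,-1],
])

```text
t: 28.18
ee_pos: [0.587, 0.0123, 0.2208]
ee_rot: [-0.353, 3.121, -0.0]
ft_force: [-0.1, -1.0, -0.1]
grip_width: 0.0858
grasp_force: 0.0
```

Run:
```python
from edge import *
hx();s,R,y=rep((.5855,.0104,.0415),192.9)
f=manip.grab_frame('wrist');w=mask(f,(5,110,50),(16,255,255));c=big(w);r=rect('wrist',c,.041,s);print(r)
h=np.radians(12.9);W=np.c_[[np.cos(h),np.sin(h)],[-np.sin(h),np.cos(h)]]
p=(onplane('wrist',c.reshape(-1,2),.041,s)[:,:2]-[.663,.0286])@W*1000;print('near end',p[:,0].min(),'y',p[:,1].min(),p[:,1].max())
```

```text
t 28.175 [0.587  0.0123 0.2208] yaw -167.08 tilt [-0.001 -0.    -1.   ] F [-0.1 -1.  -0.1] M [ 0.02 -0.   -0.04] w 0.0858 q6 -0.31
tcp holder x,y mm [-77.7   1.1]
t 28.175 [0.587  0.0123 0.2208] yaw -167.08 tilt [-0.001 -0.    -1.   ] F [-0.1 -1.  -0.1] M [ 0.02 -0.   -0.04] w 0.0858 q6 -0.31
shift cm [ 0.21 -0.15 17.93]
turn 0.0
((604.9375, 15.035804748535156), (110.33683013916016, 49.42749786376953), 12.774996757507324)
near end -114.74554305869621 y -25.067866597352403 24.545731620388242
```

move_arm([
  [[0.1,-0.15,5],0,-1],
  [[0,0,5],0,-1],
  [[0,0,4.5],0,-1],
  [[0,0,2],0,-1],
  [[0,0,1.1],0,-1],
])

```text
t: 28.85
ee_pos: [0.5852, 0.0107, 0.0435]
ee_rot: [0.353, -3.12, -0.001]
ft_force: [-0.2, 0.4, 0.5]
grip_width: 0.0855
grasp_force: 0.0
```

move_arm([
  [[0,0,0],0,-1],
  [[0,0,0],0,-1],
  [[0,0,0],0,-1],
])

```text
t: 29.22
ee_pos: [0.5863, 0.0104, 0.0463]
ee_rot: [-0.353, 3.119, -0.001]
ft_force: [-0.2, -0.3, 0.2]
grip_width: 0.0856
grasp_force: 0.0
```

move_arm([
  [[0,0,0],0,1],
  [[0,0,0],0,1],
  [[0,0,0],0,1],
  [[0,0,0],0,1],
  [[0,0,0],0,1],
])

```text
t: 29.85
ee_pos: [0.5854, 0.0105, 0.0457]
ee_rot: [-0.353, 3.121, -0.0]
ft_force: [-2.6, -1.2, 5.8]
grip_width: 0.0487
grasp_force: 63.0
```

move_arm([
  [[0.05,0,0],0,1],
  [[0,0,0],0,1],
  [[0,0,0],0,1],
])

```text
t: 30.22
ee_pos: [0.5854, 0.0105, 0.0458]
ee_rot: [-0.353, 3.12, -0.0]
ft_force: [-0.6, 0.2, 6.4]
grip_width: 0.0487
grasp_force: 63.0
```

move_arm([
  [[0.05,0,0],0,1],
  [[0,0,0],0,1],
  [[0,0,0],0,1],
])

```text
t: 30.6
ee_pos: [0.5854, 0.0104, 0.0458]
ee_rot: [-0.353, 3.119, 0.0]
ft_force: [0.4, 0.5, 6.0]
grip_width: 0.0486
grasp_force: 63.0
```

move_arm([
  [[0.1,0,0],0,1],
  [[0.1,0,0],0,1],
  [[0,0,0],0,1],
  [[0,0,0],0,1],
])

```text
t: 31.1
ee_pos: [0.5853, 0.0104, 0.0458]
ee_rot: [-0.353, 3.116, 0.001]
ft_force: [6.5, 2.2, 0.4]
grip_width: 0.0483
grasp_force: 62.4
```

```bash
python3 -c "
from edge import *
hx()"
```

```text
t 31.1 [0.5853 0.0104 0.0458] yaw -167.08 tilt [-0.006  0.    -1.   ] F [6.5 2.2 0.4] M [ 0.52 -1.2  -0.09] w 0.0483 q6 -0.32
tcp holder x,y mm [-79.8  -0.4]
```

The stone holds a 7 N tug without moving, so it is clamped. Relax the pull, release and retreat.

move_arm([
  [[-0.15,0,0],0,1],
  [[-0.1,0,0],0,1],
  [[0,0,0],0,-1],
  [[0,0,0],0,-1],
  [[0,0,0],0,-1],
])

```text
t: 31.72
ee_pos: [0.5838, 0.0103, 0.0443]
ee_rot: [0.353, -3.12, -0.0]
ft_force: [-0.1, -0.7, 0.3]
grip_width: 0.0854
grasp_force: 0.0
```

move_arm([
  [[0,0,0],0,-1],
  [[0,0,-3],0,-1],
  [[0,0,-5],0,-1],
  [[0,0,-5],0,-1],
  [[0,0,-5],0,-1],
])

```text
t: 32.35
ee_pos: [0.5844, 0.0104, 0.2266]
ee_rot: [0.353, -3.122, -0.0]
ft_force: [0.4, -0.5, -0.6]
grip_width: 0.0851
grasp_force: 0.0
```

move_arm([
  [[0,0,0],0,-1],
  [[0,0,0],0,-1],
  [[0,0,0],0,-1],
  [[0,0,0],0,-1],
])

```text
t: 32.85
ee_pos: [0.5838, 0.0105, 0.2234]
ee_rot: [0.353, -3.119, -0.001]
ft_force: [-0.1, 0.1, 0.3]
grip_width: 0.0853
grasp_force: 0.0
```

Run:
```python
from edge import *
hx();s=manip.get_state()
f=manip.grab_frame('wrist');c=big(mask(f,(5,110,50),(16,255,255)))
h=np.radians(12.9);W=np.c_[[np.cos(h),np.sin(h)],[-np.sin(h),np.cos(h)]]
p=(onplane('wrist',c.reshape(-1,2),.041,s)[:,:2]-[.663,.0286])@W*1000;print('near end',p[:,0].min(),'y',p[:,1].min(),p[:,1].max())
print(manip.hand_in())
```

```text
t 32.85 [0.5838 0.0105 0.2234] yaw -167.1 tilt [ 0.003  0.001 -1.   ] F [-0.1  0.1  0.3] M [-0.04 -0.01 -0.04] w 0.0853 q6 -0.32
tcp holder x,y mm [-81.3   0. ]
near end -114.56345806199892 y -25.027277780443328 24.500479046905635
the job is handed in; nothing more can be done
None
```

The stone is home against the end stop and clamped (a 7 N tug did not move it) and the job is handed in, but the click count is uncertain: I judged one or two from ambiguous torque readings, and because I regripped and turned the knob further after it sprang back, a third click is possible.

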